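Clamp a freshly glued drawer block with a pump-action ratchet clamp and hold the pressure

ROBOT

A 7-joint arm with a two-finger parallel gripper is mounted at the origin on the work surface. World frame = base frame: x ahead of the robot, y to its left, z up, the work surface at z = 0. Lengths are in m, angles in rad, forces in N, time in s.
With the tool pointing down it reaches from about 0.4 to 0.85 m from the base axis. Payload 10.4 kg.
Tool frame: the origin (TCP) lies at the very end of the fingers, on their centre line; the grasp point (between the pads) lies 19 mm behind it (r.pinch_z is the distance from the TCP to the grasp point, in m); z points along the fingers, y is the line along which they close (so a half turn about z gives the same grasp; the last joint's range is limited). The gripper opens to 87 mm and grips with 3 to 60 N. Pads are 19 mm wide; open, the fingers measure 117 mm over their backs; the gripper's body (75 mm by 190 mm) begins 51 mm behind the grasp point.
Start: joints at [-1.217, 0.332, -0.065, 1.46, 0.022, 1.35, -0.088], TCP at [0.23, 0.581, 0.223] pointing down, gripper open.
Joint ranges: [-2.6, 2.6], [-0.5, 2.12], [-1.47, 1.34], [0.16, 2.42], [-1.27, 4.41], [0.06, 2.06], [-2.6, 2.6]. Speed limits (rad/s): [2.22, 2.22, 2.79, 2.79, 3.14, 3.14, 3.14].

INTERFACE

Orientations are given as a unit quaternion [x, y, z, w].
In Python, from bench import r, camera gives the robot as it stands. The module is installed in compiled form; this text tells all that it offers.
- The arm moves only by the shell command python3 -m pendant 'ROWS' [FORCE]. ROWS is JSON, a list of rows, each an object with "dp": the shift along the tool's x, y, z as a fraction of full scale, a list of three; "rotation": the turn, a rotation vector about the tool's x, y, z as a fraction of full scale, a list of three; "jaw": the opening, from 0 (shut) to 1 (fully open). A call has 1 to 8 rows; each row is the pose to reach, as a shift and turn from the pose commanded when the call began, along the tool's axes at that moment, turning the shorter way round; what a row does not reach only later rows make up. Full scale, the value 1, is 0.15 m for a shift and 2 pi rad for a turn. A row lasts 1/8 s, in which the tool goes at most 62.5 mm and 10.7 degrees, less where a joint would pass 70% of its speed; a pose out of reach is approached as far as the arm can. A call with a number of a shift or a turn outside -1 to 1 is refused whole. A call with a gripper value outside its range is refused whole. The fingers move at their own pace and stop on an object; FORCE is the grip in N (left out, the last holds). Time passes only in rows, so rows that repeat a pose let the fingers close. It gives the time, the measured TCP pose, the force, the opening and the grip force at its end, in the units of the state.
- r.read_state(): the state, without advancing time (a new reading comes with each control period).
- camera(name): name is "scene" or "top"; returns a dict with "image" (480x640x3 uint8, red, green, blue), "z_map" (480x640 float32, m along the optical axis (not along the pixel's ray), 0 where there is no reading), "mtx" (3x3 intrinsics, pixels), "T" (4x4, takes a point from camera to world coordinates). Camera axes: x right, y down, z forward; pixel columns grow to the right and rows downward; lengths in m; the calibration is good to about 2 mm. A picture is of the moment at which its call begins.
- r.close_job(): hands the job in; it is judged then, once.
The state is a dict: "time": time; "joint_positions": joint angles; "joint_vel": joint speeds; "joint_torque": joint torques, N m; "ee_pos": TCP position; "eef_rot": TCP orientation; "ft_force": force on the tool from outside, world axes, zero at the start; "torque": the same for the moment, N m; "width": finger opening in m; "grip_force": force on a finger pad.
Only numpy, scipy, OpenCV 4.12 (cv2) and the standard library are available. Lean on these libraries where they do the work, as an engineer would, in place of code of your own. Each camera call takes 0.05 s, during which the arm holds its last target. There are 200 camera calls.

TASK

The oak stop block from the drawer has just been glued together: pick it up, stand it flat on the bed of the green ratchet clamp, in the middle and close to the fixed jaw, with its pale glue line square across the clamp, and let go of it. Then take the orange crossbar of the trigger and pump it, moving the jaw by the trigger only and never by pushing on it, until the red sprung pad squeezes the block against the fixed jaw and is pushed in about half of its travel; never squash the pad all the way in. The clamp does not lock, so finish while still holding the trigger at that pressure, and leave the mug, the cup, the spoon and the clip where they are.

Things in the scene. Friction and masses are not known exactly. Their poses are not given: they have to be found in the camera images.
- clamp: green pump-action bench clamp fixed to the counter. Bed plate 300 x 90 mm, 12 mm thick. Origin on the counter, on the clamp's centre line; its x axis is the pressing direction, from the trigger to the fixed jaw (bed from x = -175 to +125 mm), z up. Fixed jaw face at x = +100 mm, sliding jaw with red pad between it and the trigger, trigger pivot axis (along y) at x = -75, z = 22 mm
- anvil: fixed jaw at the end of the bed, a green block 20 x 50 mm, its top 60 mm above the counter, with a black face at clamp x = +100 mm. Its origin coincides with the clamp's origin
- seat (a point): point on the top of the bed (12 mm above the counter), on the centre line, 25 mm before the fixed jaw's face: the block's origin lies here when the block touches the fixed jaw squarely. Axes as the clamp's
- pad_face (a point): centre of the front face of the red pad that presses on the block (44 mm wide, 8 mm thick, from 15 to 59 mm above the counter); axes as the clamp's. At the start 75 to 95 mm from the fixed jaw's face. Behind the pad are the green jaw plate (12 mm thick, top 63 mm above the counter) and a toothed steel bar
- jaw (a joint): travel of the sliding jaw towards the fixed jaw, m, 0 = fully back, 0.075 at most. The pad face is at clamp x = 0.005 + jaw - pad. A drag of about 3 N keeps the jaw where the trigger has brought it, but when the trigger is let go a pressed pad pushes the jaw back until some 3 N is left: it does not lock
- pad (a joint): how far the red pad is pushed in towards its jaw, m: 0 = free, 0.008 = half way (10 N), 0.016 = squashed all the way. Spring of 1.25 N per mm. In view, two yellow rods show in the gap between pad and jaw plate: 16 mm gap when free, 8 mm at half way
- trigger (a joint): angle of the orange trigger lever, rad: 0 = released (leaning 0.25 back, away from the fixed jaw), 0.5 = pushed right over towards the fixed jaw. Springs back when released. Its pawl moves 40 mm per rad: pushed forward it takes the jaw along by a tooth, coming back it slips over the teeth, 8 mm apart. Full strokes advance 16 mm; up to 0.2 rad may be lost before it catches
- crossbar (a point): centre of the orange round crossbar of the trigger: 15 mm thick, 80 mm long across the clamp (along y), 110 mm from the pivot: 129 mm over the counter when released, 132 mm upright. Travels 54 mm along clamp x in all. The spring pushes back 1.5 to 3 N, with the pad half in about 7 N. A stem 8 mm thin (along x), 14 mm wide, 30 mm tall carries it: fingers fit before and behind the bar
- block: dark brown oak block of two glued halves with a pale glue line across its middle: 50 mm long (its x), 36 mm wide (y), 38 mm tall (z), about 60 g. Origin at the centre of its underside. Its x axis, which crosses the glue line, must lie along the clamp's x axis (either way round)
- mug: white ceramic mug, 80 mm across, 90 mm tall, with a handle; bystander; origin at the centre of its underside
- cup: pink plastic cup, 72 mm across, 85 mm tall; bystander; origin at the centre of its underside
- spoon: steel teaspoon, 140 mm long, lying on the counter; bystander
- clip: chrome spring clip, 50 x 22 mm, 16 mm tall; bystander; origin at the centre of its underside
Things that resemble listed ones, but are neither listed nor needed, are in the scene too. What is meant by the block is not blue, pink or yellow, and is the smaller of those in its own colour.

How it is judged:
By the outcome, as a careful person would: the job done as asked, in the order asked, and still so for the second after the job is handed in, while the arm keeps its last pose, push and grip.
It also fails if it takes over 54 s, if anything falls off the work surface, if the arm or the gripper's body presses on something with over 40 N, if the wrist force passes 120 N, or if a joint passes its speed limit or range.

## Working session

There is one attempt and no reset: what is moved stays moved. The work goes in short steps, Python scripts to look and compute and a shell command to move; the robot and the scene stay as the last step left them, time stands still between calls to the robot, and variables do not carry over. Pictures are saved under pics/ and viewed, at most 10 in all, crops included, and the job is handed in when it is done.

```bash
mkdir -p pics; python3 - <<'E'
from bench import r,camera
import cv2,numpy as np
s=r.read_state(); print(s['time'],s['ee_pos'],s['eef_rot'],s['width'],r.pinch_z)
for n in("scene","top"):
    c=camera(n); np.savez(f'{n}0.npz',**c); cv2.imwrite(f'pics/{n}0.png',c['image'][:,:,::-1])
    print(n,c['mtx'].round(1).tolist(),c['T'].round(3).tolist())
E
```

```text
0.0 [0.22982082 0.58076347 0.2217609 ] [ 1.87295960e-01  9.82303259e-01 -7.21509462e-04 -1.05043399e-04] 0.08701030512942148 0.0187
scene [[543.9, 0.0, 324.5], [0.0, 543.9, 237.7], [0.0, 0.0, 1.0]] [[-0.235, 0.773, -0.589, 1.194], [0.972, 0.195, -0.132, 0.207], [0.013, -0.603, -0.797, 0.987], [0.0, 0.0, 0.0, 1.0]]
top [[534.3, 0.0, 319.7], [0.0, 534.3, 239.2], [0.0, 0.0, 1.0]] [[-0.01, -0.993, 0.117, 0.431], [-1.0, 0.011, 0.006, 0.031], [-0.007, -0.117, -0.993, 1.109], [0.0, 0.0, 0.0, 1.0]]
```

View pics/scene0.png

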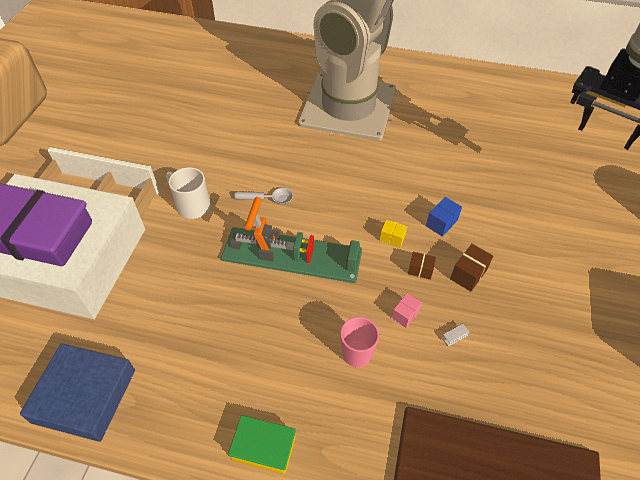

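View pics/top0.png

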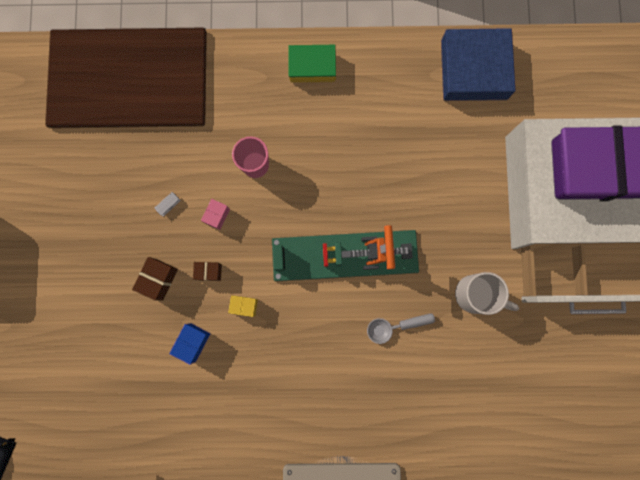

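Candidates for the block: small brown, top (207,271) / scene (422,265); large brown, top (155,279) / scene (472,267); then pink (215,214), yellow (243,306) and blue (190,343). I choose the small brown one. In the top view the clamp lies from (272,260) to (418,252), with its fixed jaw on the left (world +y).

```bash
cat > h.py <<'E'
import numpy as np,cv2
def cloud(c):
    v,u=np.mgrid[:480,:640]; z=c['z_map']; K=c['mtx']
    P=np.stack([(u-K[0,2])*z/K[0,0],(v-K[1,2])*z/K[1,1],z],-1)
    return P@c['T'][:3,:3].T+c['T'][:3,3]
def ray(c,uv,h):
    d=c['T'][:3,:3]@np.linalg.solve(c['mtx'],[uv[0],uv[1],1]); o=c['T'][:3,3]
    return o+d*(h-o[2])/d[2]
def rect(P):  # min-area rectangle in mm: centre, long axis angle deg, sizes
    (c,s,a)=cv2.minAreaRect((P[:,:2]*1000).astype(np.float32))
    b=cv2.boxPoints((c,s,a)); e=[b[1]-b[0],b[2]-b[1]]; e=max(e,key=np.linalg.norm)
    return np.round(c,1),np.round(np.degrees(np.arctan2(e[1],e[0]))%180,1),np.round(sorted(s),1)
E
cat > m1.py <<'E'
from h import *
for n,win,cw in(("top",(255,285,190,226),(220,295,262,425)),("scene",(245,285,402,442),(190,290,215,370))):
    c=dict(np.load(f'{n}0.npz')); P=cloud(c); I=c['image']; H=cv2.cvtColor(I,cv2.COLOR_RGB2HSV)
    a,b,d,e=win; p=P[a:b,d:e].reshape(-1,3); t=p[(p[:,2]>.03)]
    print(n,'block top z',np.median(t[:,2]).round(4),rect(t[abs(t[:,2]-np.median(t[:,2]))<.004]), 'table',np.median(P[300:340,520:560,2] if n=="scene" else P[400:440,250:300,2]).round(4))
    a,b,d,e=cw; m=np.zeros(H.shape[:2],bool); m[a:b,d:e]=1
    g=m&(H[...,0]>60)&(H[...,0]<95)&(H[...,1]>80)
    q=P[g]; 
    bed=q[abs(q[:,2]-.012)<.005]; print(' bed',rect(bed),np.median(bed[:,2]).round(4))
    anv=q[(q[:,2]>.053)&(q[:,2]<.067)]; print(' hi green',[ (rect(k),len(k),np.median(k[:,2]).round(3)) for k in (anv[anv[:,1]>anv[:,1].mean()],)])
    o=m&(H[...,0]<14)&(H[...,0]>4)&(H[...,1]>180)&(H[...,2]>120); q=P[o]; q=q[q[:,2]>.118]
    print(' bar',len(q),rect(q),q[:,2].max().round(3))
    rd=m&((H[...,0]<3)|(H[...,0]>174))&(H[...,1]>180); q=P[rd]; print(' pad',len(q),q.mean(0).round(3),q[:,1].min().round(4),q[:,1].max().round(4))
    x=I[win[0]-25:win[1]+25,win[2]-25:win[3]+35]; cv2.imwrite(f'pics/crop_{n}.png',cv2.resize(x[...,::-1],None,fx=6,fy=6,interpolation=2))
E
python3 m1.py
```

```text
top block top z 0.0385 (array([496.2, 267.5]), np.float32(87.3), array([36.1, 50.4])) table 0.0012
 bed (array([526.7, -14.7]), np.float32(92.7), array([ 85.9, 295.6])) 0.0126
 hi green [((array([519.8, 119.4]), np.float32(3.4), array([18.3, 49.1])), 230, np.float64(0.06))]
 bar 305 (array([483.6, -50.8]), np.float32(140.4), array([ 58.1, 185. ])) 1.109
 pad 64 [0.523 0.027 0.059] 0.023 0.0305
scene block top z 0.0383 (array([501.8, 266.4]), np.float32(87.7), array([39.9, 49.6])) table 0.0007
 bed (array([532.6, -14.3]), np.float32(93.1), array([ 92.6, 297.1])) 0.0121
 hi green [((array([526.2, 120.6]), np.float32(3.3), array([17. , 47.7])), 102, np.float64(0.06))]
 bar 132 (array([536.7, -92.2]), np.float32(2.3), array([15.3, 79.9])) 0.14
 pad 61 [0.554 0.033 0.077] 0.0226 0.2067
```

View pics/crop_top.png

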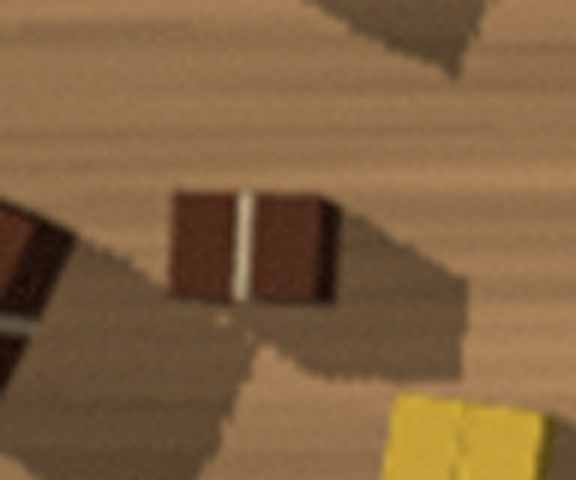

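The crop shows the small brown block lying flat at crop (250,245), with its pale line at (243,245). It measures 50 x 36 x 38 mm, so it is the right one. Next, a small converter from a target pose to pendant units.

```bash
cat > w.py <<'E'
import sys,numpy as np
from scipy.spatial.transform import Rotation as R
from bench import r
# usage: w.py x y z closing_angle_deg [tilt deg about closing-normal]
def to(p,ang,tilt=0.):
    s=r.read_state(); R0=R.from_quat(s['eef_rot']); best=None
    for k in(0,180):
        a=np.radians(ang+k); y=np.array([np.cos(a),np.sin(a),0]); z=np.array([0,0,-1.]); x=np.cross(y,z)
        T=R.from_matrix(np.c_[x,y,z])
        if tilt: T=R.from_rotvec(np.radians(tilt)*np.array([np.sin(np.radians(ang)),-np.cos(np.radians(ang)),0])*-1)*T
        v=(R0.inv()*T).as_rotvec()
        if best is None or np.linalg.norm(v)<np.linalg.norm(best): best=v
    return (R0.inv().apply(np.array(p)-s['ee_pos'])/.15).round(4),(best/2/np.pi).round(4)
if __name__=='__main__':
    a=[float(t) for t in sys.argv[1:]]
    print(*to(a[:3],a[3],*(a[4:])))
E
python3 w.py .498 .267 .12 -2.5
```

```text
[-2.432  -1.287   0.6808] [-2.00e-04  1.00e-04  1.97e-01]
```

```bash
python3 -m pendant '[{"dp":[-1,-0.53,0.1],"rotation":[0,0,0.1],"jaw":1},{"dp":[-1,-0.53,0.1],"rotation":[0,0,0.1],"jaw":1},{"dp":[-1,-0.53,0.1],"rotation":[0,0,0.1],"jaw":1},{"dp":[-1,-0.53,0.1],"rotation":[0,0,0.1],"jaw":1}]'; python3 w.py .498 .267 .12 -2.5
```

```text
time: 0.6
ee_pos: [0.3435, 0.4483, 0.2072]
eef_rot: [0.486, 0.874, -0.001, 0.001]
ft_force: [0.2, 0.9, 0.4]
width: 0.0868
grip_force: 0.0
[-1.569   0.2387  0.5839] [0.     0.0003 0.0953]
```

```bash
python3 -m pendant '[{"dp":[-0.95,0.15,0.1],"rotation":[0,0,0.095],"jaw":1},{"dp":[-0.95,0.15,0.1],"rotation":[0,0,0.095],"jaw":1},{"dp":[-0.95,0.15,0.3],"rotation":[0,0,0.095],"jaw":1},{"dp":[-0.95,0.15,0.3],"rotation":[0,0,0.095],"jaw":1}]'; python3 w.py .498 .267 .12 -2.5
```

```text
time: 1.1
ee_pos: [0.4354, 0.3414, 0.1604]
eef_rot: [0.719, 0.694, -0.002, 0.0]
ft_force: [-0.1, 0.1, 0.2]
width: 0.0872
grip_force: 0.0
[-0.4798  0.4355  0.2701] [-0.0004  0.0006  0.0013]
```

```bash
python3 -m pendant '[{"dp":[-0.48,0.435,0.27],"rotation":[0,0,0],"jaw":1},{"dp":[-0.48,0.435,0.27],"rotation":[0,0,0],"jaw":1},{"dp":[-0.48,0.435,0.27],"rotation":[0,0,0],"jaw":1}]'; python3 w.py .498 .267 .006 -2.5
```

```text
time: 1.48
ee_pos: [0.4992, 0.2681, 0.1217]
eef_rot: [0.718, 0.696, -0.001, 0.0]
ft_force: [-1.0, 1.0, 0.2]
width: 0.0869
grip_force: 0.0
[-0.0062 -0.0074  0.7712] [-0.0001  0.0002  0.002 ]
```

```bash
python3 -m pendant '[{"dp":[-0.006,-0.007,0.4],"rotation":[0,0,0.002],"jaw":1},{"dp":[-0.006,-0.007,0.76],"rotation":[0,0,0.002],"jaw":1},{"dp":[-0.006,-0.007,0.76],"rotation":[0,0,0.002],"jaw":1},{"dp":[-0.006,-0.007,0.76],"rotation":[0,0,0.002],"jaw":0.2},{"dp":[-0.006,-0.007,0.76],"rotation":[0,0,0.002],"jaw":0.2},{"dp":[-0.006,-0.007,0.76],"rotation":[0,0,0.002],"jaw":0.2},{"dp":[-0.006,-0.007,0.76],"rotation":[0,0,0.002],"jaw":0.2},{"dp":[-0.006,-0.007,0.76],"rotation":[0,0,0.002],"jaw":0.2}]' 15
```

```text
time: 2.48
ee_pos: [0.4975, 0.269, 0.0083]
eef_rot: [0.722, 0.691, 0.0, -0.0]
ft_force: [-0.2, -0.4, -0.9]
width: 0.0448
grip_force: 0.0
```

```bash
python3 -m pendant '[{"dp":[0,0,0],"rotation":[0,0,0],"jaw":0.2},{"dp":[0,0,0],"rotation":[0,0,0],"jaw":0.2},{"dp":[0,0,0],"rotation":[0,0,0],"jaw":0.2},{"dp":[0,0,0],"rotation":[0,0,0],"jaw":0.2}]' 15
python3 - <<'E'
from h import *
from bench import camera
import cv2
c=camera('scene');cv2.imwrite('pics/g1.png',cv2.resize(c['image'][180:330,350:550,::-1],None,fx=3,fy=3))
E
```

```text
time: 2.98
ee_pos: [0.4975, 0.2689, 0.0081]
eef_rot: [0.722, 0.691, 0.0, 0.0]
ft_force: [-0.5, 0.8, 1.4]
width: 0.0361
grip_force: 15.0
```

View pics/g1.png

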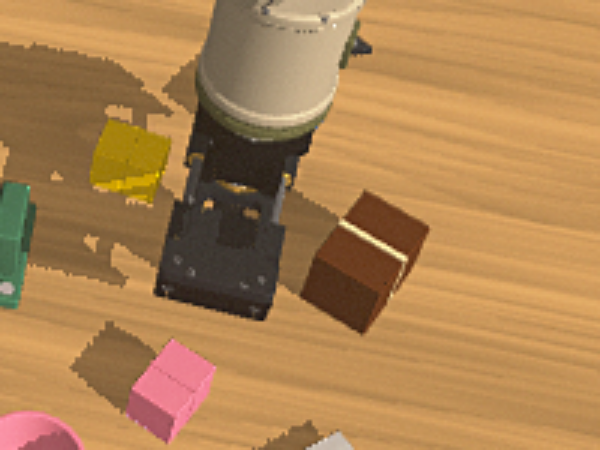

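```bash
python3 -m pendant '[{"dp":[0,0,-0.3],"rotation":[0,0,0],"jaw":0.2},{"dp":[0,0,-0.65],"rotation":[0,0,0],"jaw":0.2},{"dp":[0.3,0.1,-0.67],"rotation":[0,0,-0.015],"jaw":0.2},{"dp":[0.7,0.1,-0.67],"rotation":[0,0,-0.015],"jaw":0.2},{"dp":[0.95,0.18,-0.67],"rotation":[0,0,-0.015],"jaw":0.2},{"dp":[0.95,0.18,-0.67],"rotation":[0,0,-0.015],"jaw":0.2}]'; python3 w.py .5247 .0845 .1 3
```

```text
time: 3.78
ee_pos: [0.5295, 0.4134, 0.1074]
eef_rot: [0.688, 0.726, -0.0, -0.001]
ft_force: [-0.4, -0.0, -1.4]
width: 0.0359
grip_force: 15.0
[-2.188  -0.1515  0.0484] [-0.0002 -0.0001  0.0003]
```

I typed the tool x sign the wrong way, so the arm moved along +y through free space. I'm correcting that now.

```bash
python3 -m pendant '[{"dp":[-0.4,-0.05,0],"rotation":[0,0,0],"jaw":0.2},{"dp":[-0.8,-0.1,0],"rotation":[0,0,0],"jaw":0.2},{"dp":[-1,-0.1,0],"rotation":[0,0,0],"jaw":0.2}]'; python3 -m pendant '[{"dp":[-0.4,-0.05,0],"rotation":[0,0,0],"jaw":0.2},{"dp":[-0.8,-0.05,0],"rotation":[0,0,0],"jaw":0.2},{"dp":[-0.95,-0.05,0],"rotation":[0,0,0],"jaw":0.2},{"dp":[-0.95,-0.05,0],"rotation":[0,0,0],"jaw":0.2}]';python3 w.py .5247 .0845 .1 3
```

```text
time: 4.15
ee_pos: [0.523, 0.2546, 0.1084]
eef_rot: [0.691, 0.723, -0.001, 0.0]
ft_force: [-0.5, 0.6, -0.1]
width: 0.0358
grip_force: 15.0
time: 4.65
ee_pos: [0.5227, 0.1141, 0.1086]
eef_rot: [0.691, 0.723, -0.0, 0.0]
ft_force: [-0.0, 0.7, -1.3]
width: 0.0357
grip_force: 15.0
[-0.1974  0.0042  0.0571] [-0.     0.    -0.001]
```

```bash
python3 -m pendant '[{"dp":[-0.197,0.011,0],"rotation":[0,0,-0.001],"jaw":0.2},{"dp":[-0.197,0.011,0],"rotation":[0,0,-0.001],"jaw":0.2},{"dp":[-0.197,0.011,0.25],"rotation":[0,0,-0.001],"jaw":0.2},{"dp":[-0.197,0.011,0.45],"rotation":[0,0,-0.001],"jaw":0.2},{"dp":[-0.197,0.011,0.56],"rotation":[0,0,-0.001],"jaw":0.2},{"dp":[-0.197,0.011,0.56],"rotation":[0,0,-0.001],"jaw":0.2}]'
python3 - <<'E'
from h import *
from bench import camera
import cv2
c=camera('scene');cv2.imwrite('pics/p1.png',cv2.resize(c['image'][200:300,210:380,::-1],None,fx=4,fy=4))
E
python3 w.py .5247 .0845 .0203 3
```

```text
time: 5.4
ee_pos: [0.5255, 0.0885, 0.0236]
eef_rot: [0.686, 0.727, -0.001, -0.0]
ft_force: [0.4, -1.0, -0.6]
width: 0.0356
grip_force: 15.0
[-0.0264 -0.0072  0.0249] [-0.0002 -0.      0.0009]
```

View pics/p1.png

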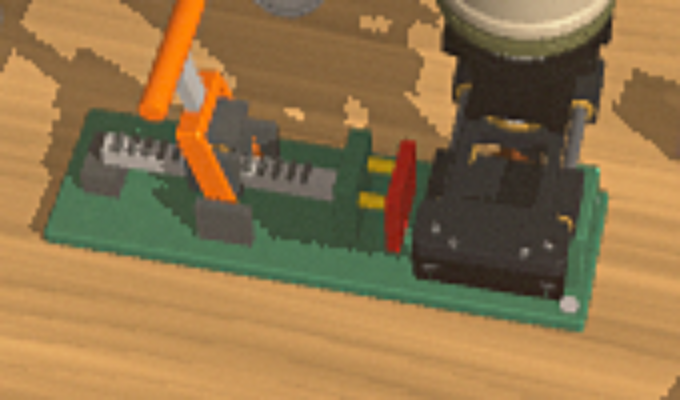

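The gripper with the block is over the seat at crop (500,220). The pad at (403,195) is free, with a full gap, and nothing is touching. Lowering and releasing now.

```bash
python3 -m pendant '[{"dp":[-0.026,-0.007,0],"rotation":[0,0,0.001],"jaw":0.2},{"dp":[-0.026,-0.007,0.015],"rotation":[0,0,0.001],"jaw":0.2},{"dp":[-0.026,-0.007,0.025],"rotation":[0,0,0.001],"jaw":0.2},{"dp":[-0.026,-0.007,0.025],"rotation":[0,0,0.001],"jaw":0.2}]'; python3 -m pendant '[{"dp":[0,0,0],"rotation":[0,0,0],"jaw":0.6},{"dp":[0,0,0],"rotation":[0,0,0],"jaw":0.6},{"dp":[0,0,0],"rotation":[0,0,0],"jaw":0.6},{"dp":[0,0,-0.3],"rotation":[0,0,0],"jaw":0.7},{"dp":[0,0,-0.7],"rotation":[0,0,0],"jaw":0.7},{"dp":[0,0,-1],"rotation":[0,0,0],"jaw":0.7},{"dp":[-0.4,0,-1],"rotation":[0,0,0.1],"jaw":0.7},{"dp":[-0.9,0,-1],"rotation":[0,0,0.1],"jaw":0.7}]'
```

```text
time: 5.95
ee_pos: [0.5255, 0.0838, 0.0221]
eef_rot: [0.689, 0.725, 0.0, -0.0]
ft_force: [-5.8, -1.5, 16.0]
width: 0.0357
grip_force: 15.0
time: 6.95
ee_pos: [0.5318, -0.0396, 0.1715]
eef_rot: [0.813, 0.582, 0.001, 0.0]
ft_force: [0.4, -0.6, 0.5]
width: 0.0609
grip_force: 0.0
```

```bash
python3 w.py .535 -.093 .2 93; python3 -c "
from bench import r;print(r.read_state()['joint_positions'])"
```

```text
[-0.3296  0.1355 -0.1904] [ 1.000e-04 -3.000e-04  1.894e-01]
[-0.4784762   0.16900016  0.52075503  1.79925548 -0.09081338  1.19522118
 -0.25904176]
```

```bash
python3 -m pendant '[{"dp":[-0.33,0.135,-0.19],"rotation":[0,0,0.188],"jaw":0.7},{"dp":[-0.33,0.135,-0.19],"rotation":[0,0,0.188],"jaw":0.7},{"dp":[-0.33,0.135,-0.19],"rotation":[0,0,0.188],"jaw":0.7},{"dp":[-0.33,0.135,-0.19],"rotation":[0,0,0.188],"jaw":0.7},{"dp":[-0.33,0.135,-0.19],"rotation":[0,0,0.188],"jaw":0.7},{"dp":[-0.33,0.135,-0.19],"rotation":[0,0,0.188],"jaw":0.7},{"dp":[-0.33,0.135,-0.19],"rotation":[0,0,0.188],"jaw":0.7},{"dp":[-0.33,0.135,-0.19],"rotation":[0,0,0.188],"jaw":0.7}]'
cat > m2.py <<'E'
from h import *
from bench import camera
import cv2,sys
for n,w in(("top",(225,290,265,345)),("scene",(215,290,270,370))):
    c=camera(n); P=cloud(c); H=cv2.cvtColor(c['image'],cv2.COLOR_RGB2HSV); np.savez(n+'1.npz',**c)
    m=np.zeros(H.shape[:2],bool); m[w[0]:w[1],w[2]:w[3]]=1
    z=P[...,2]
    t=P[m&(z>.046)&(z<.054)&((H[...,0]<20)|(H[...,0]>170))&(P[...,1]>.04)]
    print(n,'block',rect(t),len(t),np.median(t[:,2]).round(4))
    g=m&(H[...,0]>60)&(H[...,0]<95)&(H[...,1]>80)
    a=P[g&(z>.055)&(z<.065)&(P[...,1]>.09)]; print(' anvil',rect(a))
    b=P[g&(abs(z-.012)<.004)]; print(' bed near',b[:,:2].min(0).round(3),b[:,:2].max(0).round(3))
    x=c['image'][w[0]-30:w[1]+10,w[2]-70:w[3]+20]; cv2.imwrite(f'pics/{sys.argv[1]}_{n}.png',cv2.resize(x[...,::-1],None,fx=4,fy=4,interpolation=2))
E
python3 m2.py a; python3 w.py .535 -.093 .2 93
```

```text
time: 7.95
ee_pos: [0.5348, -0.0921, 0.1992]
eef_rot: [0.999, 0.033, -0.0, -0.0]
ft_force: [-0.3, 1.3, 1.5]
width: 0.061
grip_force: 0.0
top block (array([506.2,  50.8]), np.float32(92.0), array([0.3, 7.9])) 5 0.0499
 anvil (array([520.2, 119.5]), np.float32(4.0), array([18.6, 49.1]))
 bed near [ 0.477 -0.012] [0.569 0.134]
scene block (array([542. ,  63.7]), np.float32(129.0), array([20. , 44.7])) 43 0.0501
 anvil (array([526. , 120.6]), np.float32(3.3), array([17.1, 47.7]))
 bed near [ 0.483 -0.064] [0.58  0.136]
[ 0.0009  0.0055 -0.0054] [-0.      0.      0.0023]
```

View pics/a_scene.png

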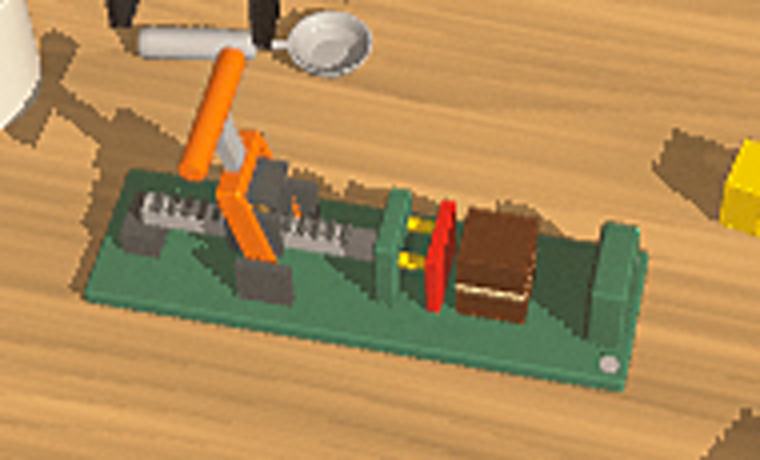

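The block has toppled towards the pad. It is near crop (495,265), standing on end with its glue line horizontal on its front face. I'm measuring it before fixing that.

```bash
cat > m3.py <<'E'
from h import *
for n,w in(("top",(225,290,265,345)),("scene",(215,290,270,370))):
    c=dict(np.load(n+'1.npz')); P=cloud(c); H=cv2.cvtColor(c['image'],cv2.COLOR_RGB2HSV)
    m=np.zeros(H.shape[:2],bool); m[w[0]:w[1],w[2]:w[3]]=1
    z=P[...,2]
    b=m&((H[...,0]<20)|(H[...,0]>170))&(P[...,1]>.035)&(P[...,1]<.115)&(z>.02)&(H[...,2]<130)&(H[...,1]>90)
    q=P[b]; print(n,len(q),np.percentile(q,[2,50,98],axis=0).round(4).tolist()); print(np.histogram(q[:,2],bins=np.arange(.02,.08,.004)))
    h=np.percentile(q[:,2],95); t=q[abs(q[:,2]-h)<.004]; print(h.round(4),rect(t),len(t))
    rd=m&((H[...,0]<3)|(H[...,0]>174))&(H[...,1]>180)&(H[...,2]>130); q=P[rd]; print('pad',len(q),np.percentile(q,[2,50,98],axis=0).round(4).tolist())
E
python3 m3.py
```

```text
top 358 [[0.5057, 0.0391, 0.0465], [0.5228, 0.0581, 0.0627], [0.5408, 0.0759, 0.0666]]
(array([  0,   0,   0,   0,   3,   3,   2,   4,   1,  37, 214,  93,   1,
         0]), array([0.02 , 0.024, 0.028, 0.032, 0.036, 0.04 , 0.044, 0.048, 0.052,
       0.056, 0.06 , 0.064, 0.068, 0.072, 0.076]))
0.0659 (array([523.8,  57.9]), np.float32(94.3), array([35.2, 37.6])) 232
pad 70 [[0.504, 0.0237, 0.0548], [0.5242, 0.0269, 0.0592], [0.5441, 0.0307, 0.0626]]
scene 423 [[0.5126, 0.039, 0.0219], [0.5406, 0.0577, 0.061], [0.5488, 0.0758, 0.0658]]
(array([ 19,  19,  22,  11,   5,  10,  22,  19,  24,  40, 178,  54,   0,
         0]), array([0.02 , 0.024, 0.028, 0.032, 0.036, 0.04 , 0.044, 0.048, 0.052,
       0.056, 0.06 , 0.064, 0.068, 0.072, 0.076]))
0.0649 (array([529.6,  57. ]), np.float32(95.1), array([37.1, 38.6])) 213
pad 55 [[0.5102, 0.0223, 0.0205], [0.5417, 0.0263, 0.0579], [0.5525, 0.0305, 0.0619]]
```

Block: standing on end, top at 62 mm, centre about (0.526, 0.0575). I'll regrasp it across its 36 mm width, carry it to free counter, tilt it back 55° and let it drop onto its underside. Then I'll regrasp and place it, this time retreating straight up.

```bash
python3 w.py .526 .0575 .14 3.5
```

```text
[ 0.0078 -0.9996  0.3948] [-0.     -0.     -0.2491]
```

```bash
python3 -m pendant '[{"dp":[0,-0.3,0],"rotation":[0,0,-0.249],"jaw":0.8},{"dp":[0,-0.6,0],"rotation":[0,0,-0.249],"jaw":0.8},{"dp":[0.005,-0.95,0],"rotation":[0,0,-0.249],"jaw":0.8},{"dp":[0.008,-1,0],"rotation":[0,0,-0.249],"jaw":0.8},{"dp":[0.008,-1,0],"rotation":[0,0,-0.249],"jaw":0.8},{"dp":[0.008,-1,0],"rotation":[0,0,-0.249],"jaw":0.8},{"dp":[0.008,-1,0.2],"rotation":[0,0,-0.249],"jaw":0.8},{"dp":[0.008,-1,0.3],"rotation":[0,0,-0.249],"jaw":0.8}]';python3 w.py .526 .0575 .14 3.5
```

```text
time: 9.05
ee_pos: [0.5257, 0.0575, 0.153]
eef_rot: [0.707, 0.708, -0.0, -0.0]
ft_force: [-0.1, -0.3, -0.4]
width: 0.0695
grip_force: 0.0
[0.0003 0.0018 0.0867] [-0.0002  0.     -0.0095]
```

```bash
python3 -m pendant '[{"dp":[0,0,0.2],"rotation":[0,0,-0.0095],"jaw":0.8},{"dp":[0,0,0.5],"rotation":[0,0,-0.0095],"jaw":0.8},{"dp":[0,0.002,0.84],"rotation":[0,0,-0.0095],"jaw":0.8},{"dp":[0,0.002,0.85],"rotation":[0,0,-0.0095],"jaw":0.8},{"dp":[0,0.002,0.85],"rotation":[0,0,-0.0095],"jaw":0.2},{"dp":[0,0.002,0.85],"rotation":[0,0,-0.0095],"jaw":0.2},{"dp":[0,0.002,0.85],"rotation":[0,0,-0.0095],"jaw":0.2},{"dp":[0,0.002,0.85],"rotation":[0,0,-0.0095],"jaw":0.2}]' 20
python3 -m pendant '[{"dp":[0,0,0],"rotation":[0,0,0],"jaw":0.2},{"dp":[0,0,0],"rotation":[0,0,0],"jaw":0.2},{"dp":[0,0,0],"rotation":[0,0,0],"jaw":0.2}]' 20
```

```text
time: 10.05
ee_pos: [0.527, 0.0577, 0.0275]
eef_rot: [0.688, 0.726, 0.001, 0.0]
ft_force: [-0.0, -0.0, 0.5]
width: 0.0377
grip_force: 0.0
time: 10.42
ee_pos: [0.5269, 0.0577, 0.0274]
eef_rot: [0.688, 0.726, 0.0, 0.0]
ft_force: [-2.3, 0.1, 6.6]
width: 0.0361
grip_force: 20.0
```

```bash
python3 -m pendant '[{"dp":[0,0,-0.3],"rotation":[0,0,0],"jaw":0.2},{"dp":[0,0,-0.6],"rotation":[0,0,0],"jaw":0.2},{"dp":[0,0.3,-0.7],"rotation":[0,0,0],"jaw":0.2},{"dp":[0,0.7,-0.7],"rotation":[0,0,0],"jaw":0.2},{"dp":[0,1,-0.7],"rotation":[0,0,0],"jaw":0.2},{"dp":[-0.3,1,-0.7],"rotation":[0,0,0],"jaw":0.2},{"dp":[-0.6,1,-0.7],"rotation":[0,0,0],"jaw":0.2},{"dp":[-0.9,1,-0.7],"rotation":[0,0,0],"jaw":0.2}]' 20
cat > t.py <<'E'
import sys; from w import *
# rotate current orientation about world axis of closing (tool y) by deg -> rotation row; world shift
deg,dx,dy,dz=map(float,sys.argv[1:])
s=r.read_state(); R0=R.from_quat(s['eef_rot']); y=R0.as_matrix()[:,1]; y=y*np.sign(y[0])
print((R0.inv().apply([dx,dy,dz])/.15).round(3),(R0.inv().apply(-y*np.radians(deg))/2/np.pi).round(4),s['joint_positions'].round(2))
E
python3 t.py 55 0 0 0
```

```text
time: 11.42
ee_pos: [0.6835, -0.0706, 0.1313]
eef_rot: [0.688, 0.726, -0.0, -0.0]
ft_force: [0.2, -0.2, -0.7]
width: 0.0357
grip_force: 20.0
[0. 0. 0.] [ 0.     -0.1528  0.    ] [-0.29  0.56  0.47  1.41 -0.26  1.24  0.26]
```

```bash
python3 -m pendant '[{"dp":[-0.3,0,0],"rotation":[0,-0.03,0],"jaw":0.2},{"dp":[-0.3,0,0],"rotation":[0,-0.06,0],"jaw":0.2},{"dp":[-0.3,0,0],"rotation":[0,-0.09,0],"jaw":0.2},{"dp":[-0.3,0,0],"rotation":[0,-0.12,0],"jaw":0.2},{"dp":[-0.3,0,0],"rotation":[0,-0.153,0],"jaw":0.2},{"dp":[-0.3,0,0],"rotation":[0,-0.153,0],"jaw":0.2},{"dp":[-0.3,0,0],"rotation":[0,-0.153,0],"jaw":0.2},{"dp":[-0.3,0,0],"rotation":[0,-0.153,0],"jaw":0.2}]' 20
python3 - <<'E'
from bench import r
from scipy.spatial.transform import Rotation as R
s=r.read_state();print(R.from_quat(s['eef_rot']).as_matrix().round(3),s['joint_positions'].round(2))
E
python3 t.py 0 0 0 -.1
```

```text
time: 12.42
ee_pos: [0.6861, -0.1166, 0.1336]
eef_rot: [0.612, 0.643, -0.317, 0.335]
ft_force: [-0.3, -0.5, -0.4]
width: 0.036
grip_force: 20.0
[[-0.027  0.999  0.043]
 [ 0.574  0.05  -0.817]
 [-0.818  0.003 -0.575]] [-0.84  0.83  0.78  1.51  0.43  1.18 -0.36]
[ 0.546 -0.002  0.383] [0. 0. 0.] [-0.84  0.83  0.78  1.51  0.43  1.18 -0.36]
```

```bash
python3 -m pendant '[{"dp":[0.2,0,0.14],"rotation":[0,0,0],"jaw":0.2},{"dp":[0.4,0,0.28],"rotation":[0,0,0],"jaw":0.2},{"dp":[0.52,0,0.365],"rotation":[0,0,0],"jaw":0.2},{"dp":[0.57,0,0.4],"rotation":[0,0,0],"jaw":0.2},{"dp":[0.58,0,0.407],"rotation":[0,0,0],"jaw":0.2},{"dp":[0.58,0,0.407],"rotation":[0,0,0],"jaw":0.2}]' 20
```

```text
time: 13.18
ee_pos: [0.6867, -0.1144, 0.0266]
eef_rot: [0.61, 0.643, -0.317, 0.336]
ft_force: [0.1, 0.5, 0.0]
width: 0.0362
grip_force: 20.0
```

```bash
python3 -m pendant '[{"dp":[0,0,0],"rotation":[0,0,0],"jaw":0.8},{"dp":[0,0,0],"rotation":[0,0,0],"jaw":0.8},{"dp":[0,0,0],"rotation":[0,0,0],"jaw":0.8},{"dp":[0,0,0],"rotation":[0,0,0],"jaw":0.8},{"dp":[0,0,0],"rotation":[0,0,0],"jaw":0.8},{"dp":[-0.2,0,-0.14],"rotation":[0,0,0],"jaw":0.8},{"dp":[-0.4,0,-0.28],"rotation":[0,0,0],"jaw":0.8},{"dp":[-0.6,0,-0.42],"rotation":[0,0,0],"jaw":0.8}]'
python3 -m pendant '[{"dp":[0,0,0],"rotation":[0,0.03,0],"jaw":0.8},{"dp":[0,0,0],"rotation":[0,0.06,0],"jaw":0.8},{"dp":[0,0,0],"rotation":[0,0.09,0],"jaw":0.8},{"dp":[0,0,0],"rotation":[0,0.12,0],"jaw":0.8},{"dp":[0,0,0],"rotation":[0,0.153,0],"jaw":0.8},{"dp":[0,0,0],"rotation":[0,0.153,0],"jaw":0.8},{"dp":[0,0,0],"rotation":[0,0.153,0],"jaw":0.8}]'
python3 - <<'E'
from h import *
from bench import camera
for n in("top","scene"):
    c=camera(n); P=cloud(c); H=cv2.cvtColor(c['image'],cv2.COLOR_RGB2HSV); np.savez(n+'2.npz',**c)
    m=(P[...,0]>.62)&(P[...,0]<.75)&(P[...,1]>-.2)&(P[...,1]<-.03)&(P[...,2]>.01)&(P[...,2]<.07); q=P[m]
    if len(q): h=np.percentile(q[:,2],90);t=q[abs(q[:,2]-h)<.004];print(n,len(q),h.round(4),rect(t),len(t))
c=np.load('scene2.npz')['image'][200:400,120:320,::-1];cv2.imwrite('pics/d.png',cv2.resize(c,None,fx=3,fy=3))
E
```

```text
time: 14.18
ee_pos: [0.686, -0.1143, 0.1365]
eef_rot: [0.61, 0.644, -0.318, 0.336]
ft_force: [0.3, -0.1, -0.0]
width: 0.0698
grip_force: 0.0
time: 15.05
ee_pos: [0.6857, -0.1148, 0.1349]
eef_rot: [0.688, 0.726, -0.001, 0.0]
ft_force: [0.6, 0.6, -1.2]
width: 0.0696
grip_force: 0.0
top 240 0.0409 (array([682. , -77.6]), np.float32(3.5), array([26.6, 34.9])) 144
scene 587 0.0405 (array([688. , -90.8]), np.float32(92.5), array([37.5, 50.1])) 342
```

View pics/d.png

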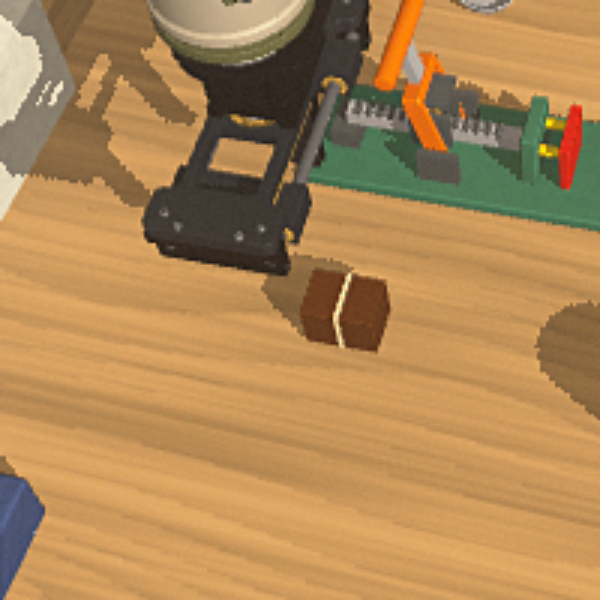

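The block now lies flat at crop (345,310), with its glue line across. Regrasping.

```bash
python3 w.py .686 -.090 .009 2.7
```

```text
[0.1472 0.0083 0.8372] [-0.0002  0.0001  0.0015]
```

```bash
python3 -m pendant '[{"dp":[0.147,0.008,0],"rotation":[0,0,0.0015],"jaw":0.8},{"dp":[0.147,0.008,0.3],"rotation":[0,0,0.0015],"jaw":0.8},{"dp":[0.147,0.008,0.6],"rotation":[0,0,0.0015],"jaw":0.8},{"dp":[0.147,0.008,0.837],"rotation":[0,0,0.0015],"jaw":0.8},{"dp":[0.147,0.008,0.837],"rotation":[0,0,0.0015],"jaw":0.8},{"dp":[0.147,0.008,0.837],"rotation":[0,0,0.0015],"jaw":0.2},{"dp":[0.147,0.008,0.837],"rotation":[0,0,0.0015],"jaw":0.2},{"dp":[0.147,0.008,0.837],"rotation":[0,0,0.0015],"jaw":0.2}]' 20
python3 -m pendant '[{"dp":[0,0,0],"rotation":[0,0,0],"jaw":0.2},{"dp":[0,0,0],"rotation":[0,0,0],"jaw":0.2},{"dp":[0,0,0],"rotation":[0,0,0],"jaw":0.2},{"dp":[0,0,0],"rotation":[0,0,0],"jaw":0.2}]' 20
```

```text
time: 16.15
ee_pos: [0.6869, -0.0921, 0.0112]
eef_rot: [0.691, 0.723, 0.001, 0.001]
ft_force: [-0.5, -0.5, -0.6]
width: 0.0473
grip_force: 0.0
time: 16.65
ee_pos: [0.6863, -0.0922, 0.0104]
eef_rot: [0.691, 0.723, 0.0, 0.0]
ft_force: [-1.7, 1.4, 5.7]
width: 0.0358
grip_force: 20.0
```

```bash
python3 -m pendant '[{"dp":[0,0,-0.3],"rotation":[0,0,0],"jaw":0.2},{"dp":[0,0,-0.7],"rotation":[0,0,0],"jaw":0.2},{"dp":[0.3,0,-0.75],"rotation":[0,0,0],"jaw":0.2},{"dp":[0.65,0,-0.75],"rotation":[0,0,0],"jaw":0.2},{"dp":[1,0,-0.75],"rotation":[0,0,0],"jaw":0.2},{"dp":[1,-0.3,-0.75],"rotation":[0,0,0],"jaw":0.2},{"dp":[1,-0.65,-0.75],"rotation":[0,0,0],"jaw":0.2},{"dp":[1,-1,-0.75],"rotation":[0,0,0],"jaw":0.2}]'
python3 w.py .5247 .081 .12 3
```

```text
time: 17.65
ee_pos: [0.5278, 0.0509, 0.1218]
eef_rot: [0.691, 0.723, -0.0, -0.0]
ft_force: [0.2, -0.5, 0.7]
width: 0.0359
grip_force: 20.0
[ 0.2012 -0.0115  0.012 ] [-0.0001  0.     -0.0012]
```

```bash
python3 -m pendant '[{"dp":[0.201,0,0],"rotation":[0,0,-0.0012],"jaw":0.2},{"dp":[0.201,0,0],"rotation":[0,0,-0.0012],"jaw":0.2},{"dp":[0.201,0,0.2],"rotation":[0,0,-0.0012],"jaw":0.2},{"dp":[0.201,0,0.4],"rotation":[0,0,-0.0012],"jaw":0.2},{"dp":[0.201,0,0.55],"rotation":[0,0,-0.0012],"jaw":0.2},{"dp":[0.201,0,0.6],"rotation":[0,0,-0.0012],"jaw":0.2},{"dp":[0.201,0,0.6],"rotation":[0,0,-0.0012],"jaw":0.2}]'
python3 w.py .5247 .081 .0228 3
```

```text
time: 18.52
ee_pos: [0.5284, 0.0807, 0.0323]
eef_rot: [0.689, 0.725, -0.0, 0.0]
ft_force: [0.5, -0.3, -0.6]
width: 0.0358
grip_force: 20.0
[ 0.003  -0.0244  0.0634] [-0.0001  0.0001 -0.0001]
```

```bash
python3 -m pendant '[{"dp":[0.003,-0.024,0],"rotation":[0,0,0],"jaw":0.2},{"dp":[0.003,-0.024,0.02],"rotation":[0,0,0],"jaw":0.2},{"dp":[0.003,-0.024,0.04],"rotation":[0,0,0],"jaw":0.2},{"dp":[0.003,-0.024,0.058],"rotation":[0,0,0],"jaw":0.2},{"dp":[0.003,-0.024,0.058],"rotation":[0,0,0],"jaw":0.2}]'; python3 w.py .5247 .081 .0228 3
```

```text
time: 19.15
ee_pos: [0.5245, 0.0814, 0.0234]
eef_rot: [0.688, 0.725, -0.0, -0.0]
ft_force: [-0.7, -0.2, -0.9]
width: 0.0357
grip_force: 20.0
[-0.0025  0.0015  0.0037] [-0.0001  0.     -0.0001]
```

```bash
python3 -m pendant '[{"dp":[0,0,0.004],"rotation":[0,0,0],"jaw":0.2},{"dp":[0,0,0.004],"rotation":[0,0,0],"jaw":0.8},{"dp":[0,0,0.004],"rotation":[0,0,0],"jaw":0.8},{"dp":[0,0,0.004],"rotation":[0,0,0],"jaw":0.8},{"dp":[0,0,0.004],"rotation":[0,0,0],"jaw":0.8},{"dp":[0,0,0.004],"rotation":[0,0,0],"jaw":0.8},{"dp":[0,0,0.004],"rotation":[0,0,0],"jaw":0.8}]'
python3 -m pendant '[{"dp":[0,0,-0.15],"rotation":[0,0,0],"jaw":0.8},{"dp":[0,0,-0.3],"rotation":[0,0,0],"jaw":0.8},{"dp":[0,0,-0.6],"rotation":[0,0,0],"jaw":0.8},{"dp":[0,0,-0.9],"rotation":[0,0,0],"jaw":0.8},{"dp":[0,0,-1],"rotation":[0,0,0],"jaw":0.8},{"dp":[0,0,-1],"rotation":[0,0,0],"jaw":0.8}]'
python3 w.py .535 -.093 .19 93
```

```text
time: 20.02
ee_pos: [0.5246, 0.0814, 0.023]
eef_rot: [0.688, 0.725, 0.0, -0.0]
ft_force: [-0.3, 0.1, -0.2]
width: 0.0693
grip_force: 0.0
time: 20.78
ee_pos: [0.525, 0.0816, 0.1735]
eef_rot: [0.688, 0.725, 0.001, 0.0]
ft_force: [0.2, -0.1, -0.1]
width: 0.0697
grip_force: 0.0
[-1.1656  0.0063 -0.1111] [ 1.0e-04 -3.0e-04  2.5e-01]
```

```bash
python3 -m pendant '[{"dp":[-0.2,0,-0.11],"rotation":[0,0,0.25],"jaw":0.6},{"dp":[-0.5,0,-0.11],"rotation":[0,0,0.25],"jaw":0.5},{"dp":[-0.8,0,-0.11],"rotation":[0,0,0.25],"jaw":0.5},{"dp":[-1,0,-0.11],"rotation":[0,0,0.25],"jaw":0.5},{"dp":[-1,0,-0.11],"rotation":[0,0,0.25],"jaw":0.5},{"dp":[-1,0,-0.11],"rotation":[0,0,0.25],"jaw":0.5},{"dp":[-1,0,-0.11],"rotation":[0,0,0.25],"jaw":0.5},{"dp":[-1,0,-0.11],"rotation":[0,0,0.25],"jaw":0.5}]'
sed -i 's/(H\[...,2\]<130)/(H[...,2]<130)/' m3.py; python3 m2.py b >/dev/null
cat >> m3.py <<'E'
    w2=(P[...,1]>-.16)&(P[...,1]<-.04)&(P[...,0]>.47)&(P[...,0]<.6)&(z>.118)&(z<.15)
    o=w2&(H[...,0]<16)&(H[...,0]>3)&(H[...,1]>150); q=P[o]; print('bar',len(q),rect(q) if len(q)>5 else 0,np.percentile(q,[2,50,98],axis=0).round(4).tolist() if len(q) else 0)
E
python3 m3.py; python3 w.py .535 -.093 .19 93
```

```text
time: 21.78
ee_pos: [0.5315, -0.0683, 0.1875]
eef_rot: [0.998, 0.058, -0.001, 0.0]
ft_force: [-0.8, 0.4, 0.3]
width: 0.0433
grip_force: 0.0
top 424 [[0.503, 0.0589, 0.0383], [0.5204, 0.0863, 0.0502], [0.5385, 0.1082, 0.0547]]
(array([  1,   1,   3,   2,   2,   4,  57, 270,  82,   2,   0,   0,   0,
         0]), array([0.02 , 0.024, 0.028, 0.032, 0.036, 0.04 , 0.044, 0.048, 0.052,
       0.056, 0.06 , 0.064, 0.068, 0.072, 0.076]))
0.0538 (array([521.3,  83.7]), np.float32(93.2), array([35.4, 49.8])) 243
pad 65 [[0.505, 0.0235, 0.056], [0.5231, 0.0268, 0.0592], [0.5442, 0.03, 0.0629]]
bar 0 0 0
scene 471 [[0.5097, 0.0587, 0.0223], [0.5372, 0.0851, 0.0491], [0.5464, 0.1079, 0.054]]
(array([ 20,  20,  27,  27,  25,  24,  57, 225,  43,   3,   0,   0,   0,
         0]), array([0.02 , 0.024, 0.028, 0.032, 0.036, 0.04 , 0.044, 0.048, 0.052,
       0.056, 0.06 , 0.064, 0.068, 0.072, 0.076]))
0.053 (array([525.4,  83.6]), np.float32(93.8), array([39.9, 52.1])) 240
pad 57 [[0.5103, 0.0229, 0.0179], [0.5282, 0.0272, 0.0564], [0.5509, 0.0303, 0.0621]]
bar 220 (array([533.9, -92.7]), np.float32(3.0), array([15.9, 84.1])) [[0.4979, -0.099, 0.1262], [0.5408, -0.0913, 0.1342], [0.5748, -0.084, 0.1385]]
[ 0.0027  0.166  -0.0149] [0.0001 0.0004 0.0108]
```

View pics/b_scene.png

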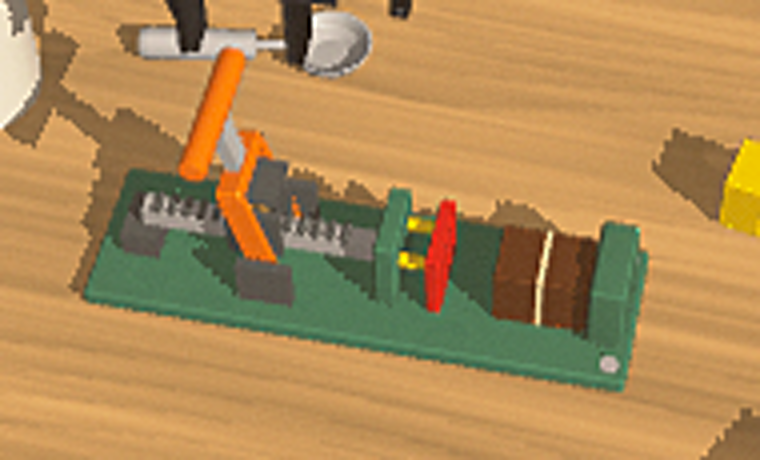

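The block stands flat, centred and square by the fixed jaw, at crop (545,280). It measures 93.2° against 93.0° for the clamp, and under 0.5 mm off the centre line. The crossbar at (212,115) is released. Next: trigger geometry.

```bash
cat > s.py <<'E'
import sys; from w import *
a=np.radians(93.); X=np.array([np.cos(a),np.sin(a),0]); Y=np.cross([0,0,1],X); O=np.array([.5283,.0105,0]); RAD=.097
def pose(th,back=0.):
    f=th-.25; up=X*np.sin(f)+np.array([0,0,np.cos(f)])
    p=O-.075*X+np.array([0,0,.022])+(RAD+back)*up
    z=-up; ybest=np.cross(up,Y)*-1
    return p,z,ybest
def row(th,back=0.):
    s=r.read_state(); R0=R.from_quat(s['eef_rot']); p,z,y=pose(th,back)
    best=min(((R0.inv()*R.from_matrix(np.c_[np.cross(k*y,z),k*y,z])).as_rotvec() for k in(1,-1)),key=np.linalg.norm)
    return (R0.inv().apply(p-s['ee_pos'])/.15).round(3).tolist(),(best/2/np.pi).round(4).tolist()
def now():
    s=r.read_state(); d=s['ee_pos']-(O-.075*X+np.array([0,0,.022])); return np.arctan2(d@X,d[2])+.25, np.hypot(d@X,d[2]), s['ft_force']@X, R.from_quat(s['eef_rot']).as_matrix()[:,2]@X
if __name__=='__main__':
    print('theta,rad,Fx',np.round(now(),4))
    back=float(sys.argv[1])
    for t in sys.argv[2:]: print(t,*row(float(t),back))
E
python3 s.py .06 0; python3 s.py 0 0
```

```text
theta,rad,Fx [ 0.2265  0.1658 -0.0243 -0.0005]
0 [-0.01, 0.233, 0.091] [0.0398, 0.0018, 0.0107]
theta,rad,Fx [ 0.2265  0.1658 -0.0243 -0.0005]
0 [-0.002, 0.134, 0.478] [0.0398, 0.0018, 0.0107]
```

```bash
python3 -m pendant '[{"dp":[-0.01,0.233,0.05],"rotation":[0.04,0.002,0.011],"jaw":0.5},{"dp":[-0.01,0.233,0.05],"rotation":[0.04,0.002,0.011],"jaw":0.5},{"dp":[-0.01,0.233,0.09],"rotation":[0.04,0.002,0.011],"jaw":0.5},{"dp":[-0.01,0.233,0.09],"rotation":[0.04,0.002,0.011],"jaw":0.5}]'; python3 s.py 0 0
```

```text
time: 22.38
ee_pos: [0.5348, -0.102, 0.1747]
eef_rot: [0.992, 0.028, -0.002, -0.125]
ft_force: [0.6, 1.2, -0.3]
width: 0.0433
grip_force: 0.0
theta,rad,Fx [0.0084 0.1573 1.2091 0.2482]
0 [-0.005, 0.009, 0.402] [-0.0001, -0.0002, 0.0008]
```

```bash
python3 -m pendant '[{"dp":[-0.005,0.009,0.2],"rotation":[0,0,0],"jaw":0.5},{"dp":[-0.005,0.009,0.4],"rotation":[0,0,0],"jaw":0.5},{"dp":[-0.005,0.009,0.4],"rotation":[0,0,0],"jaw":0.5},{"dp":[-0.005,0.009,0.4],"rotation":[0,0,0],"jaw":0.05},{"dp":[-0.005,0.009,0.4],"rotation":[0,0,0],"jaw":0.05},{"dp":[-0.005,0.009,0.4],"rotation":[0,0,0],"jaw":0.05},{"dp":[-0.005,0.009,0.4],"rotation":[0,0,0],"jaw":0.05},{"dp":[-0.005,0.009,0.4],"rotation":[0,0,0],"jaw":0.05}]' 20; python3 s.py 0 0 .1 .2 .3 .4 .5
```

```text
time: 23.38
ee_pos: [0.5342, -0.0889, 0.1183]
eef_rot: [0.992, 0.027, -0.001, -0.126]
ft_force: [-1.7, 3.1, 7.2]
width: 0.014
grip_force: 20.0
theta,rad,Fx [2.000e-04 9.940e-02 3.159e+00 2.505e-01]
0 [-0.005, 0.0, 0.016] [-0.0005, -0.0006, 0.0004]
.1 [-0.005, -0.064, 0.019] [-0.0164, -0.0007, 0.0003]
.2 [-0.005, -0.128, 0.029] [-0.0323, -0.0007, 0.0003]
.3 [-0.005, -0.191, 0.046] [-0.0482, -0.0007, 0.0003]
.4 [-0.005, -0.251, 0.068] [-0.0642, -0.0007, 0.0002]
.5 [-0.005, -0.31, 0.096] [-0.0801, -0.0007, 0.0002]
```

The fingers hold the crossbar at 14 mm opening. First full stroke.

```bash
sed -i 's/RAD=.097/RAD=.0994/' s.py; python3 -m pendant '[{"dp":[0,-0.064,0.003],"rotation":[-0.016,0,0],"jaw":0.05},{"dp":[0,-0.128,0.013],"rotation":[-0.032,0,0],"jaw":0.05},{"dp":[0,-0.191,0.03],"rotation":[-0.048,0,0],"jaw":0.05},{"dp":[0,-0.251,0.052],"rotation":[-0.064,0,0],"jaw":0.05},{"dp":[0,-0.305,0.076],"rotation":[-0.078,0,0],"jaw":0.05},{"dp":[0,-0.305,0.076],"rotation":[-0.078,0,0],"jaw":0.05}]'
cat > m4.py <<'E'
from h import *; from bench import camera
import sys; from s import X,Y,O
for n in("scene","top"):
    c=camera(n); P=cloud(c); H=cv2.cvtColor(c['image'],cv2.COLOR_RGB2HSV); np.savez(n+'3.npz',**c)
    q=P-O; cx=q@X; cy=q@Y; z=P[...,2]; near=(abs(cy)<.04)&(cx>-.06)&(cx<.098)
    pad=near&((H[...,0]<3)|(H[...,0]>174))&(H[...,1]>180)&(H[...,2]>100)&(z>.05)&(z<.064)
    pl=near&(H[...,0]>60)&(H[...,0]<95)&(H[...,1]>80)&(z>.058)&(z<.067)&(cx<.07)
    bl=near&((H[...,0]<20)|(H[...,0]>170))&(H[...,2]<130)&(H[...,1]>90)&(z>.045)&(z<.055)&(cx>.03)
    f=lambda m:(np.percentile(cx[m],[3,50,97]).round(4).tolist(),m.sum()) if m.sum()>3 else None
    ye=near&(H[...,0]>20)&(H[...,0]<35)&(H[...,1]>150)&(H[...,2]>90)&(z>.015)
    print(n,'pad',f(pad),'plate',f(pl),'block',f(bl),'yellow',f(ye))
E
python3 m4.py; python3 s.py 0 0
```

```text
time: 24.12
ee_pos: [0.5319, -0.0405, 0.1187]
eef_rot: [0.992, 0.028, 0.005, 0.12]
ft_force: [-4.4, -0.7, 13.3]
width: 0.0142
grip_force: 20.0
scene pad ([0.0296, 0.0326, 0.0369], np.int64(49)) plate ([0.0025, 0.0081, 0.0129], np.int64(89)) block ([0.0481, 0.0693, 0.0957], np.int64(316)) yellow ([0.0133, 0.0206, 0.0271], np.int64(50))
top pad None plate None block None yellow None
theta,rad,Fx [ 0.4754  0.0995  0.5637 -0.2364]
0 [-0.007, 0.302, 0.078] [0.0778, -0.0007, 0.0002]
```

The jaw advanced about 16 mm: the pad face is at +37 mm, the block's near face at about +48 mm, and the gap is free. Returning for stroke two.

```bash
python3 -m pendant '[{"dp":[0,0.064,0.018],"rotation":[0.016,0,0],"jaw":0.05},{"dp":[0,0.128,0.032],"rotation":[0.032,0,0],"jaw":0.05},{"dp":[0,0.191,0.042],"rotation":[0.048,0,0],"jaw":0.05},{"dp":[0,0.25,0.062],"rotation":[0.064,0,0],"jaw":0.05},{"dp":[-0.003,0.302,0.07],"rotation":[0.078,0,0],"jaw":0.05},{"dp":[-0.003,0.302,0.07],"rotation":[0.078,0,0],"jaw":0.05},{"dp":[-0.003,0.302,0.07],"rotation":[0.078,0,0],"jaw":0.05}]'; python3 m4.py; python3 s.py 0 0 .1 .2 .3 .4 .49
```

```text
time: 25.1
ee_pos: [0.5341, -0.0884, 0.1178]
eef_rot: [0.992, 0.027, -0.001, -0.126]
ft_force: [6.7, 2.9, -9.0]
width: 0.0141
grip_force: 20.0
scene pad ([0.0299, 0.032, 0.037], np.int64(38)) plate ([0.0028, 0.0083, 0.0132], np.int64(87)) block ([0.0479, 0.069, 0.0958], np.int64(310)) yellow ([0.0137, 0.0205, 0.0271], np.int64(49))
top pad ([0.0315, 0.0347, 0.0376], np.int64(65)) plate ([0.0034, 0.0081, 0.0141], np.int64(121)) block ([0.0492, 0.07, 0.0965], np.int64(404)) yellow ([0.0151, 0.021, 0.0275], np.int64(47))
theta,rad,Fx [0.0039 0.0988 2.6244 0.249 ]
0 [-0.004, 0.003, -0.004] [-0.0003, -0.0007, 0.0003]
.1 [-0.004, -0.064, -0.001] [-0.0162, -0.0007, 0.0003]
.2 [-0.004, -0.129, 0.009] [-0.0321, -0.0007, 0.0002]
.3 [-0.004, -0.193, 0.026] [-0.048, -0.0007, 0.0002]
.4 [-0.004, -0.255, 0.049] [-0.0639, -0.0007, 0.0002]
.49 [-0.004, -0.309, 0.074] [-0.0782, -0.0007, 0.0001]
```

```bash
python3 -m pendant '[{"dp":[0,-0.064,0.001],"rotation":[-0.016,0,0],"jaw":0.05},{"dp":[0,-0.129,0.01],"rotation":[-0.032,0,0],"jaw":0.05},{"dp":[0,-0.16,0.017],"rotation":[-0.04,0,0],"jaw":0.05},{"dp":[0,-0.193,0.026],"rotation":[-0.048,0,0],"jaw":0.05},{"dp":[0,-0.255,0.049],"rotation":[-0.064,0,0],"jaw":0.05},{"dp":[0,-0.309,0.074],"rotation":[-0.078,0,0],"jaw":0.05},{"dp":[0,-0.309,0.074],"rotation":[-0.078,0,0],"jaw":0.05}]'; python3 m4.py; python3 s.py 0 0 .5
```

```text
time: 26.08
ee_pos: [0.5312, -0.0406, 0.1184]
eef_rot: [0.992, 0.028, 0.005, 0.121]
ft_force: [6.2, -6.1, -10.4]
width: 0.0141
grip_force: 20.0
scene pad ([0.0424, 0.0452, 0.049], np.int64(41)) plate ([0.0183, 0.0234, 0.0282], np.int64(91)) block ([0.0501, 0.0712, 0.0965], np.int64(305)) yellow ([0.0291, 0.0338, 0.0383], np.int64(36))
top pad None plate None block None yellow None
theta,rad,Fx [ 0.4781  0.0993 -4.6496 -0.2378]
0 [-0.002, 0.304, 0.078] [0.078, -0.0007, 0.0002]
.5 [-0.002, -0.014, -0.0] [-0.0016, -0.0008, 0.0]
```

The pad touches and is in about 3 mm. Returning for the last partial stroke.

```bash
python3 -m pendant '[{"dp":[0,0.064,0.018],"rotation":[0.016,0,0],"jaw":0.05},{"dp":[0,0.128,0.037],"rotation":[0.032,0,0],"jaw":0.05},{"dp":[0,0.191,0.052],"rotation":[0.048,0,0],"jaw":0.05},{"dp":[0,0.25,0.068],"rotation":[0.064,0,0],"jaw":0.05},{"dp":[-0.002,0.304,0.075],"rotation":[0.078,0,0],"jaw":0.05},{"dp":[-0.002,0.304,0.075],"rotation":[0.078,0,0],"jaw":0.05},{"dp":[-0.002,0.304,0.075],"rotation":[0.078,0,0],"jaw":0.05}]'; python3 m4.py; python3 s.py 0 0 .05 .1 .15 .18
```

```text
time: 27.05
ee_pos: [0.5332, -0.0883, 0.1181]
eef_rot: [0.992, 0.026, -0.002, -0.125]
ft_force: [6.1, 0.8, -10.2]
width: 0.0141
grip_force: 20.0
scene pad ([0.0423, 0.0454, 0.0491], np.int64(39)) plate ([0.0156, 0.0206, 0.0255], np.int64(79)) block ([0.0502, 0.0709, 0.0965], np.int64(308)) yellow ([0.0259, 0.0317, 0.0383], np.int64(47))
top pad ([0.0437, 0.047, 0.0504], np.int64(73)) plate ([0.0157, 0.0211, 0.0267], np.int64(115)) block ([0.0516, 0.0719, 0.0966], np.int64(387)) yellow ([0.029, 0.0352, 0.0406], np.int64(43))
theta,rad,Fx [0.0065 0.0991 1.3934 0.2483]
0 [0.002, 0.004, -0.002] [-0.0002, -0.0005, 0.0002]
.05 [0.002, -0.029, -0.001] [-0.0081, -0.0005, 0.0002]
.1 [0.002, -0.062, 0.001] [-0.0161, -0.0005, 0.0002]
.15 [0.002, -0.095, 0.005] [-0.024, -0.0005, 0.0002]
.18 [0.002, -0.114, 0.008] [-0.0288, -0.0005, 0.0002]
```

```bash
python3 -m pendant '[{"dp":[0.002,-0.029,-0.001],"rotation":[-0.008,0,0],"jaw":0.05},{"dp":[0.002,-0.062,0.001],"rotation":[-0.016,0,0],"jaw":0.05},{"dp":[0.002,-0.095,0.005],"rotation":[-0.024,0,0],"jaw":0.05},{"dp":[0.002,-0.095,0.005],"rotation":[-0.024,0,0],"jaw":0.05},{"dp":[0.002,-0.095,0.005],"rotation":[-0.024,0,0],"jaw":0.05}]'; python3 m4.py; python3 s.py 0 .15 .2 .25 .3 .35 .4
```

```text
time: 27.78
ee_pos: [0.5325, -0.0744, 0.1207]
eef_rot: [0.998, 0.027, 0.0, -0.05]
ft_force: [7.5, -1.1, -19.0]
width: 0.0142
grip_force: 20.0
scene pad ([0.0425, 0.0449, 0.049], np.int64(35)) plate ([0.0204, 0.0256, 0.0304], np.int64(82)) block ([0.0502, 0.071, 0.0966], np.int64(306)) yellow ([-0.0543, 0.0354, 0.0385], np.int64(30))
top pad ([0.0437, 0.0469, 0.05], np.int64(75)) plate ([0.0212, 0.0258, 0.0312], np.int64(116)) block ([0.0516, 0.0716, 0.0965], np.int64(385)) yellow ([0.033, 0.0372, 0.041], np.int64(32))
theta,rad,Fx [ 0.1472  0.0992 -0.2964  0.1003]
.15 [0.002, -0.002, -0.001] [-0.0001, -0.0005, 0.0001]
.2 [0.002, -0.035, -0.0] [-0.008, -0.0005, 0.0001]
.25 [0.002, -0.068, 0.002] [-0.016, -0.0005, 0.0001]
.3 [0.002, -0.101, 0.006] [-0.0239, -0.0005, 0.0001]
.35 [0.002, -0.133, 0.012] [-0.0319, -0.0005, 0.0001]
.4 [0.002, -0.166, 0.019] [-0.0399, -0.0005, 0.0001]
```

The pad is in about 5 mm, so about 0.07 rad more is needed.

```bash
python3 -m pendant '[{"dp":[0,-0.024,0.003],"rotation":[-0.006,0,0],"jaw":0.05},{"dp":[0,-0.047,0.008],"rotation":[-0.0112,0,0],"jaw":0.05},{"dp":[0,-0.047,0.008],"rotation":[-0.0112,0,0],"jaw":0.05},{"dp":[0,-0.047,0.008],"rotation":[-0.0112,0,0],"jaw":0.05}]'; python3 m4.py; python3 s.py 0 .2
python3 - <<'E'
import numpy as np,cv2
c=np.load('scene3.npz')['image'][195:295,205:375,::-1];cv2.imwrite('pics/f.png',cv2.resize(c,None,fx=4.5,fy=4.5,interpolation=2))
E
```

```text
time: 28.38
ee_pos: [0.5322, -0.0684, 0.1211]
eef_rot: [1.0, 0.026, 0.002, -0.015]
ft_force: [5.2, -4.7, -10.6]
width: 0.0141
grip_force: 20.0
scene pad ([0.0425, 0.0444, 0.0492], np.int64(34)) plate ([0.0226, 0.0274, 0.0328], np.int64(84)) block ([0.0501, 0.0709, 0.0967], np.int64(303)) yellow ([0.0092, 0.0357, 0.0384], np.int64(24))
top pad ([0.0437, 0.047, 0.05], np.int64(74)) plate ([0.0231, 0.0283, 0.034], np.int64(119)) block ([0.0515, 0.0719, 0.0967], np.int64(386)) yellow ([0.0356, 0.0383, 0.0409], np.int64(20))
theta,rad,Fx [ 0.2085  0.0992 -3.4022  0.0303]
.2 [0.002, 0.006, -0.001] [0.0031, -0.0006, -0.0001]
```

View pics/f.png

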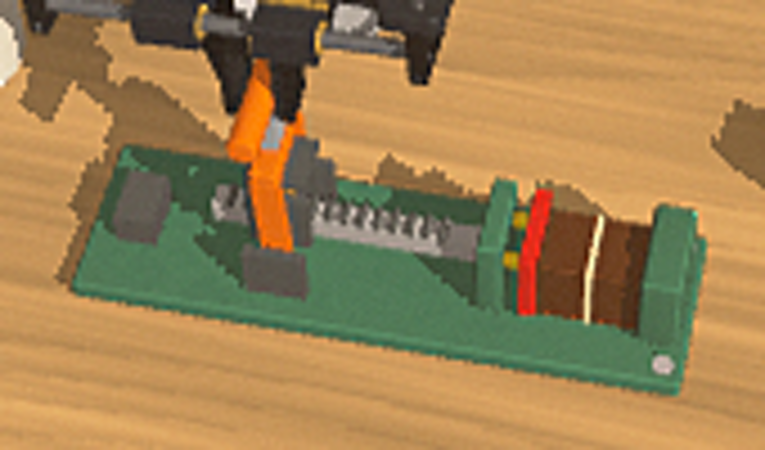

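The pad at (535,255) presses the block onto the fixed jaw, with about 8 mm of rod gap left at (515,245). The pad is in about 7.5 mm. One tiny nudge, a settle, and a check.

```bash
python3 -m pendant '[{"dp":[0,-0.006,0],"rotation":[-0.0015,0,0],"jaw":0.05},{"dp":[0,-0.006,0],"rotation":[-0.0015,0,0],"jaw":0.05},{"dp":[0,-0.006,0],"rotation":[-0.0015,0,0],"jaw":0.05},{"dp":[0,-0.006,0],"rotation":[-0.0015,0,0],"jaw":0.05},{"dp":[0,-0.006,0],"rotation":[-0.0015,0,0],"jaw":0.05},{"dp":[0,-0.006,0],"rotation":[-0.0015,0,0],"jaw":0.05}]'; python3 m4.py; python3 s.py 0 .2
```

```text
time: 29.22
ee_pos: [0.5322, -0.068, 0.1211]
eef_rot: [1.0, 0.026, 0.002, -0.01]
ft_force: [5.0, -5.3, -11.1]
width: 0.0142
grip_force: 20.0
scene pad ([0.0424, 0.0457, 0.049], np.int64(39)) plate ([0.0225, 0.0279, 0.0327], np.int64(85)) block ([0.0502, 0.0705, 0.0966], np.int64(303)) yellow ([-0.0413, 0.0358, 0.0391], np.int64(26))
top pad ([0.0437, 0.047, 0.0502], np.int64(73)) plate ([0.0231, 0.028, 0.034], np.int64(121)) block ([0.0517, 0.0717, 0.0965], np.int64(381)) yellow ([0.0356, 0.0389, 0.0411], np.int64(21))
theta,rad,Fx [ 0.2143  0.0992 -4.1465  0.0206]
.2 [0.002, 0.009, -0.001] [0.0047, -0.0006, -0.0002]
```

```bash
python3 -c "
from bench import r;print(r.close_job())"
```

```text
the job is handed in; nothing more can be done
None
```

I handed the job in at about 29 s: the block stands flat and square against the fixed jaw, and the arm is still holding the trigger with the pad pushed in about 7.6 mm of its 16 mm; on the first try I toppled the block on the bed, so I righted it on the counter and placed it again.

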